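Pull the worn valves from the amplifier

TASK

The big valves of the amplifier in the study are due for a change: first lift the needle off the record by raising the small cue lever of the record player fully, then work each big valve loose by rocking it from side to side against its two clips, draw it out and set it in the felt-lined tray, upright or lying, until every big valve is in the tray. Leave the lever up, do not touch the record, and leave the other things on the desk where they are.

Things in the scene. Friction and masses are not known exactly. Their poses are not given: they have to be found in the camera images.
- amp: Valve amplifier, fixed; grey chassis 280 (x) by 400 (y) mm, top 62 mm up. Origin under its centre, x away from its brass front and the robot. Sockets 1 to 4, left to right, at x -75, y 135, 45, -45, -135 mm, white rims 8 mm high; one may be empty. A seated valve's underside is at z 62. Behind: 2 thin built-in valves (x 18, 52 mm high; they stay), then transformers 75 mm high from x 42.
- clip1_front: One of two steel retaining clips, in front of and behind each socket (amplifier's -x and +x). Its lip, 49 to 58 mm above the chassis, hooks 5 mm over the shoulder of the valve's base: a straight pull rises 5 mm and jams. It yields only outward, 8 mm at most, and stays where pushed: 10 N at the base, 4 to 5 N at the bulb. Origin on the chassis top under the clip.
- clip1_back: The other clip of the pair; sockets 2 to 4 have the same pair. Leaning a valve about its foot by 0.2 to 0.25 rad (19 to 24 mm at 95 mm height) towards a clip pushes that clip fully out; more than that meets a hard stop. When both have been pushed out and the valve is upright again, it lifts straight out.
- tray: Loose open wooden tray, grey felt floor, 0.6 kg: 150 mm (x) by 320 mm (y) by 30 mm high outside, walls 6 mm, floor 6 mm thick. Origin under its centre.
- player: Record player, wooden plinth 350 mm (x) by 430 mm (y), deck 90 mm above the table, fixed. Origin under its centre. A record 300 mm across lies on the platter (centre 45 mm to +y of the origin, top at 116 mm). The tonearm runs over the record from a pivot at (110, -150) mm.
- record: The black record on the platter, 300 mm across, 4 mm thick; origin at the centre of its underside. Not to be touched.
- cue_lever (a joint): Angle of the cue lever on the record player: 0 = lying level, pointing towards the front edge of the player (arm down); grows as its tip is raised, stop at 0.9 (fully up, arm lifted). Needs about 2 N at the tip and stays where it is left.
- cue_tip (a point): Centre of the black crosswise knob at the tip of the cue lever: a cylinder 15 mm thick and 18 mm long (along the player's y), flat ends, 75 mm from the pivot; about 62 mm above the deck when the lever is level and nothing stands within 40 mm of it. It can be pinched from above by its ends and led up an arc.
- cue_hinge (a point): Pivot of the cue lever, on a post on the player 152 mm above the table; the lever turns about the player's y axis.
- valve1: Big glass valve 1 (may be absent), starting upright in socket 1. 124 mm high, 0.2 kg. Origin at the centre of its underside, z along its axis to the glass top. Black foot 32 mm across up to z 14 mm, black base 42 mm across to z 44, glass neck 25 mm to z 62, glass bulb 44 mm across to z 124 (grip here). Stands by itself on its foot on a flat surface.
- valve1_mid (a point): Point on the axis of valve 1, 62 mm above its underside.
- valve2: Big glass valve 2 (may be absent), starting upright in socket 2. Shape and axes as for valve 1.
- valve2_mid (a point): Point on the axis of valve 2, 62 mm above its underside.
- valve3: Big glass valve 3 (may be absent), starting upright in socket 3. Shape and axes as for valve 1.
- valve3_mid (a point): Point on the axis of valve 3, 62 mm above its underside.
- valve4: Big glass valve 4 (may be absent), starting upright in socket 4. Shape and axes as for valve 1.
- valve4_mid (a point): Point on the axis of valve 4, 62 mm above its underside.
- puck: Brass record weight, 54 mm across, 34 mm high, on the player deck near its front right corner. Bystander, loose; leave alone. Origin at its underside centre.
- mug: White mug, 80 mm across, 90 mm high. Bystander, loose; leave alone. Origin at its underside centre.
- remote: Black remote control, 150 x 45 x 18 mm. Bystander, loose; leave alone. Origin at its underside centre.
- carton: Upright cardboard valve carton, 56 x 56 x 112 mm, right of the amplifier. Bystander, loose; leave alone. Origin at its underside centre.
- duster: Dusting brush lying down. Bystander, loose; leave alone. Origin at its underside centre.
There are look-alikes about, which are no part of the job. What is shaped like the valve3 but blue or red is not meant.

How it is judged:
By the outcome, as a careful person would: the job done as asked, in the order asked, and still so for the second after the job is handed in, with the robot touching nothing.
Of valve1, valve2, valve3, valve4 only 3 to 4 are there at a start; the rules pass over those that are not, and their reading is None.
At some moment in a run one of tray may be knocked a few centimetres aside while the robot is not near it.
Once in a run the grip may slacken for a moment while it holds something.
It also fails if it takes over 210 s, if anything falls off the work surface, if the arm or the gripper's body presses on something with over 40 N, if the wrist force passes 120 N, or if a joint passes its speed limit or range.

ROBOT

A 7-joint arm with a two-finger parallel gripper is mounted at the origin on the work surface. World frame = base frame: x ahead of the robot, y to its left, z up, the work surface at z = 0. Lengths are in m, angles in rad, forces in N, time in s.
With the tool pointing down it reaches from about 0.4 to 0.9 m from the base axis. Payload 5.6 kg.
Tool frame: the origin (TCP) lies on the front face of the gripper's body, between the roots of the fingers; the fingertips stand 88 mm ahead of it and the grasp point (between the pads) lies 69 mm ahead of it; z points along the fingers, y is the line along which they close (so a half turn about z gives the same grasp; the last joint's range is limited). The gripper opens to 92 mm and grips with 3 to 60 N. Pads are 20 mm wide; open, the fingers measure 128 mm over their backs; the gripper's body (75 mm by 189 mm) begins 69 mm behind the grasp point.
Start: joints at [-1.217, 0.468, -0.012, 1.603, 0.006, 1.071, -0.056], TCP at [0.251, 0.599, 0.303] pointing down, gripper open.
Joint ranges: [-2.53, 2.53], [-0.31, 2.02], [-1.57, 1.55], [0.28, 2.44], [-1.29, 4.43], [0.15, 1.84], [-2.92, 2.92]. Speed limits (rad/s): [2.57, 2.57, 3.14, 3.14, 3.14, 3.14, 3.14].

INTERFACE

Orientations are given as a unit quaternion [w, x, y, z].
In Python, from station import ctrl gives the robot as it stands. The module is installed in compiled form; this text tells all that it offers.
- The arm moves only by the shell command python3 -m pendant 'ROWS' [FORCE]. ROWS is JSON, one flat list of numbers, 5 for each row, row after row: the opening, from -1 (shut) to 1 (fully open), then the shift along the tool's x, y, z normalised to -1 to 1, where 1 is 0.5 m, then the turn about the tool's z normalised to -1 to 1, where 1 is 30 degrees. In form: [grip, tx, ty, tz, turn, grip, tx, ty, tz, turn, ...]. A call has 1 to 20 rows; each row is the pose to reach, as a shift and turn from the pose commanded when the call began, along the tool's axes at that moment; what a row does not reach only later rows make up. A row lasts 1/8 s, in which the tool goes at most 62.5 mm and 10.7 degrees, less where a joint would pass 70% of its speed; a pose out of reach is approached as far as the arm can. A call with a number of a shift or a turn outside -1 to 1 is refused whole. A call with a gripper value outside its range is refused whole. The fingers move at their own pace and stop on an object; FORCE is the grip in N (left out, the last holds). Time passes only in rows, so rows that repeat a pose let the fingers close. It gives the time, the measured TCP pose, the force, the opening and the grip force at its end, in the units of the state.
- ctrl.observe(): the state, without advancing time (a new reading comes with each control period).
- ctrl.capture(name): name is "scene" or "top" or "wrist"; returns a dict with "color" (400x640x3 uint8, red, green, blue), "z_map" (400x640 float32, m along the optical axis (not along the pixel's ray), 0 where there is no reading), "vertical_fov" (degrees; the focal length in pixels is half the picture's height over the tangent of half this angle, whatever the lens; pixels are square), "cx", "cy" (the principal point, pixels), "dist" ([k1, k2, p1, p2, k3] as OpenCV has them; the pictures are not rectified), "rvec" (rotation vector, rad) and "tvec" (3), from world to camera coordinates, as OpenCV has them. Camera axes: x right, y down, z forward; pixel columns grow to the right and rows downward; lengths in m; the calibration is good to about 2 mm. A picture is of the moment at which its call begins.
- ctrl.job_done(): hands the job in; it is judged then, once.
Trained networks look in a picture, given as the dict that the camera call returned (one of the last four; its "shot" number tells which), for a name from the list of things; names that differ only in an ending like _2 or _b are one class to them, and where a whole thing is asked for, a point or a joint stands for the part that bears it (a point fixed in the world has none). Each returns a list of dicts, best first, with "p" (0 to 1); they miss things now and then, are a little off and sometimes report something else, mostly with a low value. They report only what shows in the picture. A call takes as long as a camera call. They do not tell look-alikes from the thing itself.
- ctrl.recognise(query, picture): "centre" ([column, row] as shares, 0 to 1, of the picture: columns of its width, rows of its height, amid what is visible of it).
- ctrl.tip_of(query, picture): "centre" ([column, row] as shares, 0 to 1, of the picture: columns of its width, rows of its height: a listed point, or the origin of a listed thing).
The state is a dict: "time_s": time; "q": joint angles; "joint_vel": joint speeds; "effort": joint torques, N m; "tcp_pos": TCP position; "ee_rot": TCP orientation; "ft_force": force on the tool from outside, world axes, zero at the start; "torque": the same for the moment, N m; "gripper_width": finger opening in m; "grasp_force": force on a finger pad.
Only numpy, scipy, OpenCV 4.12 (cv2) and the standard library are available. Lean on these libraries where they do the work, as an engineer would, in place of code of your own. Each camera call takes 0.05 s, during which the arm holds its last target. There are 200 camera calls.

## Working session

There is one attempt and no reset: what is moved stays moved. The work goes in short steps, Python scripts to look and compute and a shell command to move; the robot and the scene stay as the last step left them, time stands still between calls to the robot, and variables do not carry over. Pictures are saved under pics/ and viewed, at most 14 in all, crops included, and the job is handed in when it is done.

```bash
mkdir -p pics; cat > h.py <<'E'
import numpy as np, cv2
from station import ctrl
from scipy.spatial.transform import Rotation as R
def cam(n):
    p=ctrl.capture(n); 
    p['f']=200/np.tan(np.radians(p['vertical_fov'])/2)
    p['K']=np.array([[p['f'],0,p['cx']],[0,p['f'],p['cy']],[0,0,1.]])
    p['R']=cv2.Rodrigues(np.array(p['rvec'],float))[0]; p['t']=np.array(p['tvec'],float).ravel(); p['d']=np.array(p['dist'],float)
    return p
def ray(p,uv):
    n=cv2.undistortPoints(np.array([[uv]],float),p['K'],p['d'])[0,0]
    return p['R'].T@np.array([*n,1.]), -p['R'].T@p['t']
def atz(p,uv,z):
    r,o=ray(p,uv); return o+r*(z-o[2])/r[2]
def cloud(p):
    h,w=p['z_map'].shape; u,v=np.meshgrid(np.arange(w),np.arange(h))
    n=cv2.undistortPoints(np.stack([u,v],-1).reshape(-1,1,2).astype(float),p['K'],p['d'])[:,0]
    z=p['z_map'].reshape(-1,1); c=np.hstack([n,np.ones((len(n),1))])*z
    return ((c-p['t'])@p['R']).reshape(h,w,3)
def proj(p,X):
    return cv2.projectPoints(np.array([X],float),np.array(p['rvec'],float),p['t'],p['K'],p['d'])[0].reshape(-1,2)
def save(p,f,crop=None,s=1):
    im=p['color'][...,::-1]
    if crop: im=im[crop[1]:crop[3],crop[0]:crop[2]]
    cv2.imwrite(f,cv2.resize(im,None,fx=s,fy=s))
def st():
    s=ctrl.observe(); q=s['ee_rot']
    print(s['time_s'],np.round(s['tcp_pos'],4),np.round(R.from_quat([*q[1:],q[0]]).as_matrix(),3).tolist(),np.round(s['ft_force'],2),s['gripper_width'],s['grasp_force'])
E
python3 - <<'E'
from h import *
st()
for n in('top','scene'):
    p=cam(n); save(p,f'pics/{n}0.png',s=1.25)
    print(n,p['t'],(-p['R'].T@p['t']).round(3),p['R'].round(2).tolist())
    C=cloud(p)
    for q in ['valve1','valve1_mid','tray','player','amp','cue_tip','cue_hinge','puck','carton']:
        for r in ctrl.tip_of(q,p)[:5]:
            u=np.array(r['centre'])*[640,400]; i=np.clip(u.astype(int),0,[639,399]); print(q,round(r['p'],2),u.round(),C[i[1],i[0]].round(3))
E
```

```text
0.0 [0.2511 0.5991 0.3018] [[-0.922, 0.386, -0.001], [0.386, 0.922, -0.002], [-0.0, -0.002, -1.0]] [-0.12 -0.2  -0.86] 0.09207332798830949 0.0
top [-0.07311923  0.53792175  1.43050519] [ 0.408 -0.063  1.473] [[0.02, -1.0, 0.0], [-1.0, -0.02, -0.09], [0.09, -0.0, -1.0]]
valve1 0.83 [400. 180.] [ 0.616 -0.277  0.16 ]
valve1 0.7 [431. 176.] [ 0.657 -0.407  0.003]
valve1 0.56 [315. 175.] [ 0.623 -0.022  0.185]
valve1 0.56 [428. 235.] [ 0.459 -0.381  0.073]
valve1 0.49 [369. 179.] [ 0.621 -0.183  0.163]
tray 0.95 [356. 245.] [ 0.421 -0.156  0.01 ]
player 0.85 [175. 181.] [0.613 0.418 0.114]
player 0.4 [376. 178.] [ 0.62  -0.202  0.185]
amp 0.85 [353. 159.] [ 0.702 -0.137  0.057]
cue_tip 0.69 [217. 195.] [0.565 0.272 0.159]
cue_hinge 0.66 [219. 171.] [0.635 0.271 0.16 ]
puck 0.62 [220. 226.] [0.474 0.269 0.119]
carton 0.66 [447. 199.] [ 0.572 -0.432  0.1  ]
carton 0.55 [219. 225.] [0.477 0.274 0.124]
scene [ 0.01184414 -0.38129314  1.62636412] [ 1.173 -0.033  1.189] [[0.03, 1.0, -0.01], [0.85, -0.03, -0.52], [-0.52, 0.0, -0.85]]
valve1 0.8 [228. 245.] [ 0.661 -0.277  0.113]
valve1 0.78 [320. 244.] [ 0.665 -0.012  0.112]
valve1 0.74 [258. 246.] [ 0.663 -0.191  0.103]
valve1 0.66 [205. 203.] [ 0.468 -0.385  0.033]
valve1 0.63 [190. 268.] [ 0.688 -0.406  0.026]
valve1_mid 0.82 [318. 233.] [ 0.662 -0.02   0.172]
valve1_mid 0.62 [258. 244.] [ 0.662 -0.189  0.121]
player 0.97 [463. 238.] [0.666 0.4   0.114]
player 0.71 [183. 239.] [ 0.603 -0.434  0.052]
amp 0.96 [270. 276.] [ 0.768 -0.154  0.136]
amp 0.66 [256. 234.] [ 0.659 -0.19   0.178]
cue_tip 0.49 [414. 204.] [0.571 0.266 0.154]
cue_tip 0.17 [397. 172.] [0.357 0.265 0.013]
cue_hinge 0.66 [421. 224.] [0.639 0.271 0.159]
cue_hinge 0.28 [396. 174.] [0.364 0.263 0.017]
puck 0.71 [406. 186.] [0.484 0.258 0.124]
puck 0.44 [257. 235.] [ 0.659 -0.189  0.166]
carton 0.74 [182. 237.] [ 0.6   -0.432  0.06 ]
```

View pics/top0.png

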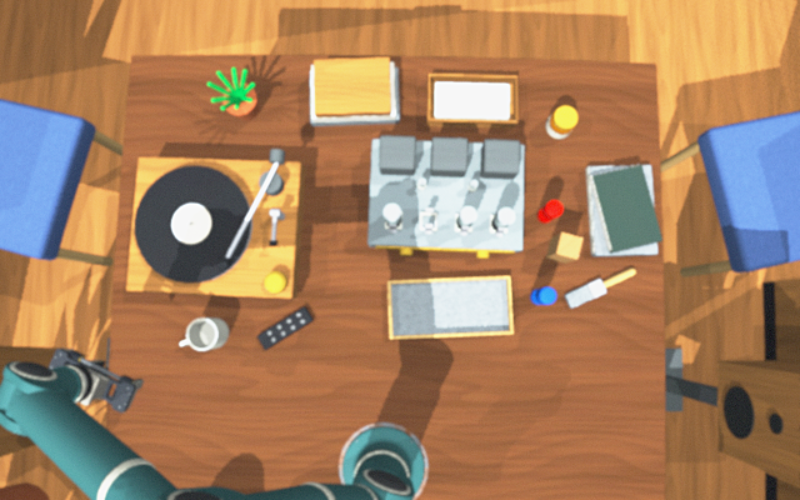

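View pics/scene0.png

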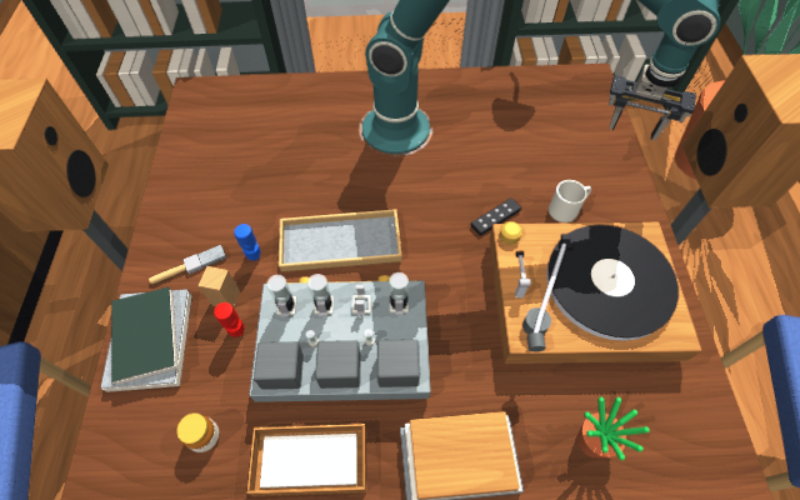

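Sockets 1, 3 and 4 are occupied and socket 2 is empty. In the scene picture the lever is at about (522,265), the tray at about (340,240), and the blue and red look-alikes are off to the left. Next I'll fit the poses from depth.

```bash
python3 - <<'E'
from h import *
from scipy import ndimage
for n in('top','scene'):
    p=cam(n); C=cloud(p); X=C.reshape(-1,3)
    def rect(m,name):
        l,k=ndimage.label(m); s=ndimage.sum(m,l,range(1,k+1)); m=l==1+np.argmax(s)
        P=C[m]; r=cv2.minAreaRect(P[:,:2].astype(np.float32)); print(n,name,m.sum(),np.round(r[0],4),np.round(r[1],4),round(r[2],2),'z',np.median(P[:,2]).round(4))
    x,y,z=C[...,0],C[...,1],C[...,2]
    a=(x>.5)&(x<1)&(y>-.4)&(y<.1)
    rect(a&(z>.045)&(z<.15),'amp')
    rect((x>.3)&(x<.55)&(y>-.36)&(y<.05)&(z>.003)&(z<.045),'tray')
    rect((x>.35)&(x<.9)&(y>.15)&(y<.75)&(z>.075)&(z<.13),'player')
    b=a&(z>.165)
    l,k=ndimage.label(b)
    for i in range(1,k+1):
        P=C[l==i]
        if len(P)>15: print('bulb',len(P),P.mean(0).round(4),P.min(0).round(3),P.max(0).round(3))
    m=(x>.52)&(x<.68)&(y>.23)&(y<.31)&(z>.142)&(z<.2); P=C[m]; print('lever',len(P),P.min(0).round(3),P.max(0).round(3))
    Q=P[P[:,0]<.58]; print('knob',len(Q),Q.min(0).round(4),Q.max(0).round(4),Q.mean(0).round(4))
E
```

```text
top amp 10325 [ 0.7035 -0.1536] [0.4028 0.3021] 88.92 z 0.0645
top tray 4290 [ 0.4234 -0.1705] [0.1692 0.3431] 4.75 z 0.0081
top player 13685 [0.6162 0.4425] [0.4345 0.3536] 88.55 z 0.111
bulb 181 [ 0.6383 -0.017   0.1853] [ 0.619 -0.037  0.166] [0.659 0.005 0.195]
bulb 181 [ 0.6352 -0.1955  0.1849] [ 0.615 -0.218  0.168] [ 0.656 -0.175  0.193]
bulb 183 [ 0.6338 -0.2847  0.1855] [ 0.614 -0.306  0.167] [ 0.655 -0.265  0.193]
lever 147 [0.559 0.255 0.145] [0.677 0.307 0.167]
knob 39 [0.5592 0.259  0.149 ] [0.5785 0.2775 0.165 ] [0.5671 0.2676 0.1575]
scene amp 12128 [ 0.7029 -0.1505] [0.4007 0.3033] 89.0 z 0.0637
scene tray 3652 [ 0.411  -0.1673] [0.182  0.3341] 2.62 z 0.0075
scene player 14435 [0.619 0.445] [0.4346 0.3622] 88.53 z 0.1116
bulb 208 [ 0.6451 -0.0142  0.1827] [ 0.621 -0.034  0.166] [0.663 0.006 0.19 ]
bulb 214 [ 0.6418 -0.1923  0.1825] [ 0.617 -0.216  0.165] [ 0.659 -0.172  0.19 ]
bulb 217 [ 0.6399 -0.2817  0.1821] [ 0.616 -0.304  0.165] [ 0.658 -0.262  0.19 ]
lever 154 [0.56  0.259 0.142] [0.677 0.31  0.164]
knob 42 [0.56   0.2626 0.1456] [0.5796 0.2815 0.161 ] [0.5698 0.2716 0.155 ]
```

```bash
cat >> h.py <<'E'
def go(x,y,z,ang=None):
    """print row numbers to bring the TCP to world x,y,z; ang=direction (deg) of tool y"""
    s=ctrl.observe(); q=s['ee_rot']; M=R.from_quat([*q[1:],q[0]]).as_matrix()
    d=M.T@(np.array([x,y,z])-s['tcp_pos'])
    a=np.degrees(np.arctan2(M[1,1],M[0,1])); t=0 if ang is None else -(ang-a)/30
    print('row',np.round(d/.5,3),round(t,3))
E
python3 -m pendant '[0,-0.84,-0.361,0,-0.708, 0,-0.84,-0.361,0,-0.708, 0,-0.84,-0.361,0,-0.708, 0,-0.84,-0.361,0,-0.708, 0,-0.84,-0.361,0,-0.708, 0,-0.84,-0.361,0,-0.708, 0,-0.84,-0.361,0,-0.708, 0,-0.84,-0.361,0,-0.708, 0,-0.84,-0.361,0,-0.708, 0,-0.84,-0.361,0,-0.708]' 20
python3 - <<'E'
from h import *
st(); p=cam('wrist'); save(p,'pics/w1.png'); print((-p['R'].T@p['t']).round(3))
C=cloud(p)
for q in ['cue_tip','cue_hinge']:
    for r in ctrl.tip_of(q,p)[:3]:
        u=np.array(r['centre'])*[640,400]; i=u.astype(int); print(q,round(r['p'],2),u.round(),C[i[1],i[0]].round(4),atz(p,u,.152).round(4))
x,y,z=C[...,0],C[...,1],C[...,2]
P=C[(x>.54)&(x<.582)&(y>.24)&(y<.3)&(z>.143)&(z<.17)]; print(len(P),P.min(0),P.max(0),P.mean(0))
go(.569,.270,.221,88.54)
E
```

```text
time_s: 2.35
tcp_pos: [0.5673, 0.273, 0.3026]
ee_rot: [-0.001, 0.011, 1.0, 0.001]
ft_force: [0.0, 1.3, 0.7]
gripper_width: 0.0458
grasp_force: 0.0
2.35 [0.5673 0.273  0.3026] [[-1.0, 0.023, -0.001], [0.023, 1.0, 0.001], [0.001, 0.001, -1.0]] [0.05 1.29 0.73] 0.045813533679819246 0.0
[0.486 0.276 0.384]
cue_tip 0.96 [314. 207.] [0.5639 0.2706 0.1576] [0.5661 0.2706 0.152 ]
cue_tip 0.45 [438. 201.] [0.574  0.3922 0.1155] [0.5627 0.3769 0.152 ]
cue_hinge 0.86 [313. 285.] [0.6377 0.2677 0.1608] [0.6441 0.2676 0.152 ]
475 [0.55774689 0.26280581 0.14730884] [0.58187131 0.28095438 0.16026658] [0.56656758 0.27184201 0.15646691]
row [-0.003 -0.005  0.164] 0.005
```

View pics/w1.png

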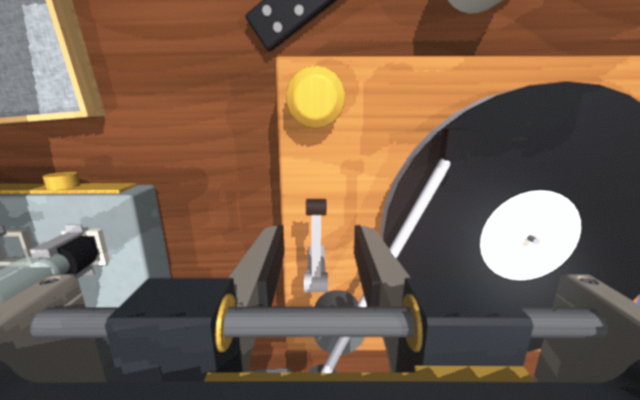

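```bash
python3 -m pendant '[-0.1,0.003,-0.003,0.08,0.005, -0.1,0.003,-0.003,0.163,0.005, -0.1,0.003,-0.003,0.163,0.005, -0.1,0.003,-0.003,0.163,0.005, -1,0.003,-0.003,0.163,0.005, -1,0.003,-0.003,0.163,0.005, -1,0.003,-0.003,0.163,0.005, -1,0.003,-0.003,0.163,0.005, -1,0.003,-0.003,0.163,0.005]' 15
```

```text
time_s: 3.62
tcp_pos: [0.5677, 0.2703, 0.2222]
ee_rot: [0.001, 0.014, 1.0, 0.001]
ft_force: [-0.3, 4.1, 5.3]
gripper_width: 0.0179
grasp_force: 15.0
```

```bash
python3 -m pendant '[-1,-0.001,0,-0.015,0, -1,-0.003,0,-0.03,0, -1,-0.007,0,-0.044,0, -1,-0.012,0,-0.058,0, -1,-0.018,0,-0.072,0, -1,-0.026,0,-0.085,0, -1,-0.035,0,-0.097,0, -1,-0.045,0,-0.108,0, -1,-0.057,0,-0.117,0, -1,-0.063,0,-0.122,0, -1,-0.065,0,-0.124,0, -1,-0.065,0,-0.124,0, -1,-0.065,0,-0.124,0]' 15
```

```text
time_s: 5.25
tcp_pos: [0.5976, 0.2695, 0.2823]
ee_rot: [-0.003, 0.014, 1.0, 0.0]
ft_force: [-2.3, 2.9, 1.3]
gripper_width: 0.0188
grasp_force: 1.5
```

```bash
python3 -m pendant '[-1,0,0,0,0, -1,0,0,0,0]' 15
python3 - <<'E'
from h import *
for n in('scene','top'):
    p=cam(n); C=cloud(p); x,y,z=C[...,0],C[...,1],C[...,2]
    i,=proj(p,[.590,.2705,.21]).astype(int); save(p,f'pics/{n}1.png',[i[0]-60,i[1]-45,i[0]+60,i[1]+45],6 if n=='scene' else 4)
E
```

```text
time_s: 5.5
tcp_pos: [0.5991, 0.2695, 0.2828]
ee_rot: [-0.001, 0.014, 1.0, 0.001]
ft_force: [-3.0, 6.4, -0.1]
gripper_width: 0.0181
grasp_force: 15.0
```

View pics/scene1.png

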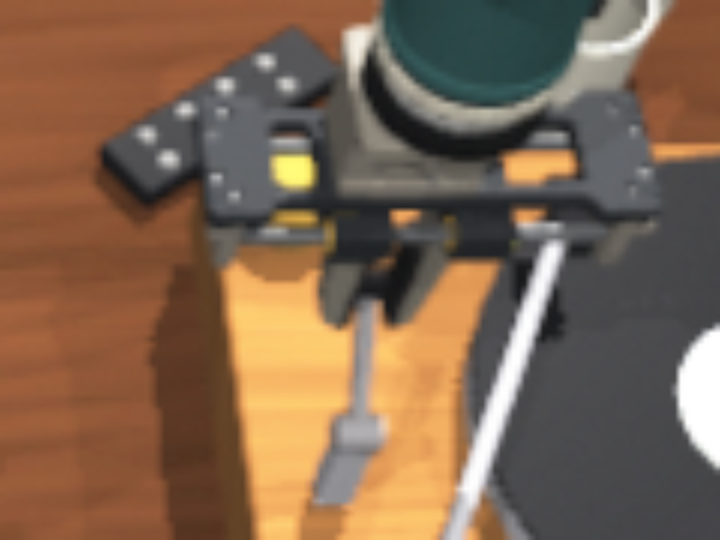

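The lever is up, with the knob still between the pads at (385,275). The grip slackened briefly, so I'll push on against the stop to be sure, then release and measure.

```bash
python3 -m pendant '[-1,-0.006,0,-0.005,0, -1,-0.012,0,-0.010,0, -1,-0.012,0,-0.010,0]' 15
python3 -m pendant '[-0.2,0.006,0,0.005,0, -0.2,0.006,0,0.005,0, -0.2,0.006,0,0.005,0, -0.2,0.006,0,-0.08,0, -0.2,0.006,0,-0.16,0, -0.2,0.006,0,-0.16,0, -0.2,0.1,0,-0.16,0, -0.2,0.1,0,-0.16,0]'
python3 - <<'E'
from h import *
for n in('wrist','top'):
    p=cam(n); C=cloud(p); x,y,z=C[...,0],C[...,1],C[...,2]
    P=C[(x>.57)&(x<.66)&(y>.24)&(y<.3)&(z>.165)&(z<.24)]; 
    if len(P): print(n,len(P),P.min(0).round(3),P.max(0).round(3)); Q=P[P[:,2]>.2]; print(Q.mean(0).round(4) if len(Q) else 0, Q.min(0),Q.max(0))
    for r in ctrl.tip_of('cue_tip',p)[:2]:
        u=np.array(r['centre'])*[640,400]; i=u.astype(int); print(r['p'],C[i[1],i[0]].round(4),atz(p,u,.211))
p=cam('wrist'); st()
E
```

```text
time_s: 5.98
tcp_pos: [0.6019, 0.2696, 0.2844]
ee_rot: [-0.005, 0.013, 1.0, -0.0]
ft_force: [-7.9, 6.2, -9.5]
gripper_width: 0.0179
grasp_force: 15.0
time_s: 6.98
tcp_pos: [0.5532, 0.2699, 0.3677]
ee_rot: [-0.001, 0.013, 1.0, -0.0]
ft_force: [0.5, 0.7, 0.4]
gripper_width: 0.0367
grasp_force: 0.0
wrist 351 [0.586 0.262 0.167] [0.633 0.28  0.219]
[0.5914 0.2713 0.2153] [0.58621058 0.26215149 0.20836929] [0.59946056 0.27980453 0.21869978]
0.81 [0.5888 0.2705 0.2154] [0.5912517  0.27121015 0.211     ]
0.37 [0.6269 0.0036 0.1401] [0.5919461  0.06534875 0.211     ]
top 25 [0.594 0.255 0.165] [0.643 0.272 0.214]
[0.5953 0.2597 0.212 ] [0.59413292 0.25931709 0.21021179] [0.59652354 0.2601016  0.21375045]
0.6 [0.57   0.22   0.4064] [0.59969922 0.27129072 0.211     ]
7.225 [0.5567 0.269  0.368 ] [[-1.0, 0.03, 0.0], [0.03, 1.0, -0.0], [-0.0, -0.0, -1.0]] [-0.16 -0.27  0.41] 0.0363510888619167 0.0
```

Lever is at its stop: the knob top rose 58 mm. On to valve 1.

```bash
python3 - <<'E'
from h import *
go(.60,-.0155,.33,89)
E
```

```text
row [-0.103 -0.566  0.076] -0.024
```

```bash
python3 -m pendant '[0.4,-0.103,-0.566,0.076,-0.024, 0.4,-0.103,-0.566,0.076,-0.024, 0.4,-0.103,-0.566,0.076,-0.024, 0.4,-0.103,-0.566,0.076,-0.024, 0.4,-0.103,-0.566,0.076,-0.024, 0.4,-0.103,-0.566,0.076,-0.024, 0.4,-0.103,-0.566,0.076,-0.024]'
python3 - <<'E'
from h import *
st(); p=cam('wrist'); save(p,'pics/w2.png'); C=cloud(p)
from scipy import ndimage
x,y,z=C[...,0],C[...,1],C[...,2]
l,k=ndimage.label((x>.58)&(x<.69)&(y>-.32)&(y<.03)&(z>.155)&(z<.2))
for i in range(1,k+1):
    P=C[l==i]
    if len(P)>80: print(len(P),P.min(0).round(4),P.max(0).round(4),P.mean(0).round(4))
for r in ctrl.tip_of('valve1_mid',p)[:4]:
    u=np.array(r['centre'])*[640,400]; print(r['p'],u,atz(p,u,.124))
go(.640,-.0155,.226,89)
E
```

```text
time_s: 8.1
tcp_pos: [0.5995, -0.0141, 0.33]
ee_rot: [-0.0, 0.008, 1.0, 0.0]
ft_force: [0.7, 0.4, 0.5]
gripper_width: 0.0644
grasp_force: 0.0
8.1 [ 0.5995 -0.0141  0.33  ] [[-1.0, 0.016, -0.0], [0.016, 1.0, 0.001], [0.0, 0.001, -1.0]] [0.66 0.44 0.54] 0.06440851446416304 0.0
2840 [ 0.6131 -0.2995  0.155 ] [ 0.6565 -0.2608  0.1877] [ 0.6318 -0.2736  0.1768]
2633 [ 0.6149 -0.2143  0.155 ] [ 0.6585 -0.1709  0.1869] [ 0.6327 -0.1877  0.1788]
2057 [ 0.6181 -0.0359  0.155 ] [0.6611 0.0074 0.1871] [ 0.6348 -0.0143  0.1811]
0.68 [232.128 240.   ] [ 0.65462901 -0.10976415  0.124     ]
0.66 [320.576 225.88 ] [ 0.63937373 -0.01121348  0.124     ]
row [-0.081 -0.004  0.208] 0.007
```

View pics/w2.png

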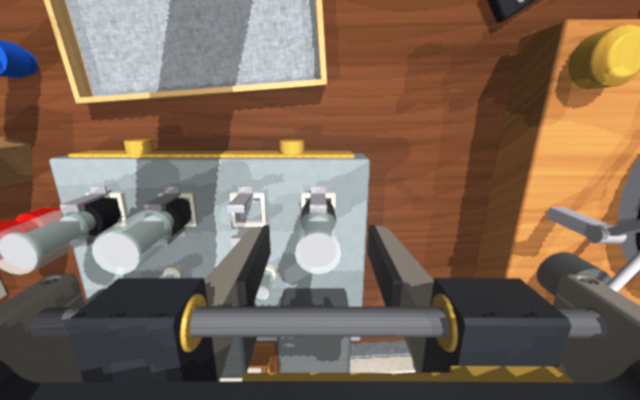

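```bash
python3 -m pendant '[0.4,-0.080,-0.001,0.0,0.007, 0.4,-0.080,-0.001,0.10,0.007, 0.4,-0.080,-0.001,0.208,0.007, 0.4,-0.080,-0.001,0.208,0.007, 0.4,-0.080,-0.001,0.208,0.007, -1,-0.080,-0.001,0.208,0.007, -1,-0.080,-0.001,0.208,0.007, -1,-0.080,-0.001,0.208,0.007, -1,-0.080,-0.001,0.208,0.007]' 25
python3 -m pendant '[-1,-0.012,0,0.0,0, -1,-0.022,0,0.001,0, -1,-0.032,0,0.002,0, -1,-0.043,0,0.003,0, -1,-0.043,0,0.003,0, -1,-0.043,0,0.003,0]'
```

```text
time_s: 9.32
tcp_pos: [0.6399, -0.0158, 0.228]
ee_rot: [0.001, 0.01, 1.0, 0.0]
ft_force: [-0.6, -0.4, 6.4]
gripper_width: 0.0435
grasp_force: 25.0
time_s: 10.07
tcp_pos: [0.6596, -0.0161, 0.227]
ee_rot: [-0.001, 0.01, 1.0, 0.0]
ft_force: [-7.8, 1.3, 14.6]
gripper_width: 0.0438
grasp_force: 25.0
```

```bash
python3 -m pendant '[-1,-0.006,0,-0.004,0, -1,-0.006,0,-0.004,0, -1,-0.006,0,-0.004,0]'
python3 -m pendant '[-1,0.015,0,0,0, -1,0.030,0,0,0, -1,0.048,0,0,0, -1,0.064,0,0,0, -1,0.078,0,0,0, -1,0.092,0,0,0, -1,0.095,0,0,0, -1,0.095,0,0,0, -1,0.095,0,0,0]'
```

```text
time_s: 10.45
tcp_pos: [0.6609, -0.0162, 0.2271]
ee_rot: [-0.004, 0.01, 1.0, 0.0]
ft_force: [-9.6, 0.3, 9.4]
gripper_width: 0.0438
grasp_force: 25.0
time_s: 11.58
tcp_pos: [0.6208, -0.0157, 0.23]
ee_rot: [0.007, 0.01, 1.0, -0.0]
ft_force: [9.1, -0.3, 4.3]
gripper_width: 0.0435
grasp_force: 25.0
```

```bash
python3 -m pendant '[-1,0.006,0,0,0, -1,0.006,0,0,0, -1,0.006,0,0,0]'
python3 -m pendant '[-1,-0.012,0,0,0, -1,-0.03,0,0,0, -1,-0.052,0,0,0, -1,-0.052,0,0,0, -1,-0.052,0,0,0, -1,-0.052,0,-0.012,0, -1,-0.052,0,-0.024,0, -1,-0.052,0,-0.024,0]'
```

```text
time_s: 11.95
tcp_pos: [0.6179, -0.0156, 0.23]
ee_rot: [0.007, 0.01, 1.0, -0.0]
ft_force: [9.9, -0.4, 4.9]
gripper_width: 0.0437
grasp_force: 25.0
time_s: 12.95
tcp_pos: [0.6381, -0.0159, 0.2388]
ee_rot: [-0.001, 0.01, 1.0, 0.0]
ft_force: [-5.8, -0.1, -2.1]
gripper_width: 0.0437
grasp_force: 25.0
```

```bash
python3 -m pendant '[-1,0.004,0,-0.01,0, -1,0.004,0,-0.02,0, -1,0.004,0,-0.03,0, -1,0.004,0,-0.04,0, -1,0.004,0,-0.04,0]'
```

```text
time_s: 13.58
tcp_pos: [0.6371, -0.0159, 0.2595]
ee_rot: [0.0, 0.01, 1.0, 0.0]
ft_force: [-5.9, -0.2, 1.4]
gripper_width: 0.0438
grasp_force: 25.0
```

```bash
python3 - <<'E'
from h import *
p=cam('scene'); i,=proj(p,[.64,-.016,.15]).astype(int); save(p,'pics/s2.png',[i[0]-60,i[1]-50,i[0]+60,i[1]+50],5)
E
```

```text
(no output)
```

View pics/s2.png

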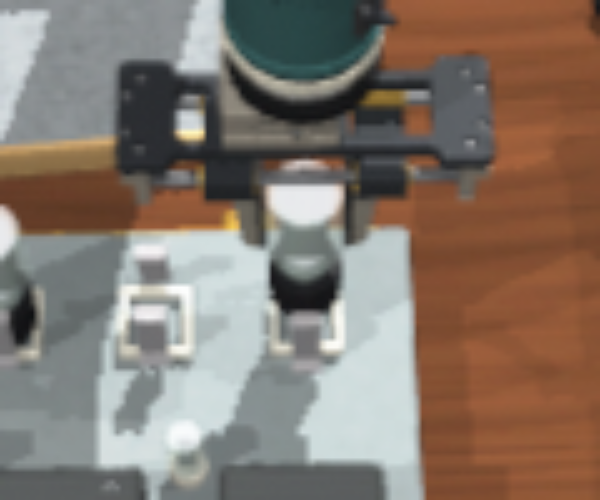

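The valve is rising out, with its base at (305,290) partly above the clips. I'll keep lifting.

```bash
python3 -m pendant '[-1,0.002,0,-0.02,0, -1,0.002,0,-0.04,0, -1,0.002,0,-0.06,0, -1,0.002,0,-0.08,0, -1,0.002,0,-0.10,0, -1,0.002,0,-0.12,0, -1,0.002,0,-0.12,0]'
python3 - <<'E'
from h import *
p=cam('scene'); i,=proj(p,[.64,-.016,.15]).astype(int); save(p,'pics/s3.png',[i[0]-60,i[1]-70,i[0]+60,i[1]+30],5)
p=cam('top'); C=cloud(p)
from scipy import ndimage
x,y,z=C[...,0],C[...,1],C[...,2]
m=(x>.3)&(x<.55)&(y>-.4)&(y<.1)&(z>.004)&(z<.045); l,k=ndimage.label(m); s=ndimage.sum(m,l,range(1,k+1)); P=C[l==1+np.argmax(s)]
r=cv2.minAreaRect(P[:,:2].astype(np.float32)); print(r)
r=cv2.minAreaRect(P[P[:,2]>.022][:,:2].astype(np.float32)); print(r); st()
go(.425,-.075,.32,90)
E
```

```text
time_s: 14.5
tcp_pos: [0.6365, -0.0159, 0.3198]
ee_rot: [0.001, 0.01, 1.0, 0.0]
ft_force: [-0.4, 0.2, -3.0]
gripper_width: 0.0438
grasp_force: 25.0
((0.41999152302742004, -0.1850883662700653), (0.16847524046897888, 0.3043311834335327), 1.9615466594696045)
((0.4206882417201996, -0.18002912402153015), (0.1504124402999878, 0.29610711336135864), 3.11926007270813)
14.6 [ 0.636  -0.0159  0.3186] [[-1.0, 0.02, -0.0], [0.02, 1.0, 0.0], [0.0, 0.0, -1.0]] [ 0.03 -0.57 -3.08] 0.043166746661518124 24.99956488609314
row [ 0.42  -0.127 -0.003] -0.038
```

View pics/s3.png

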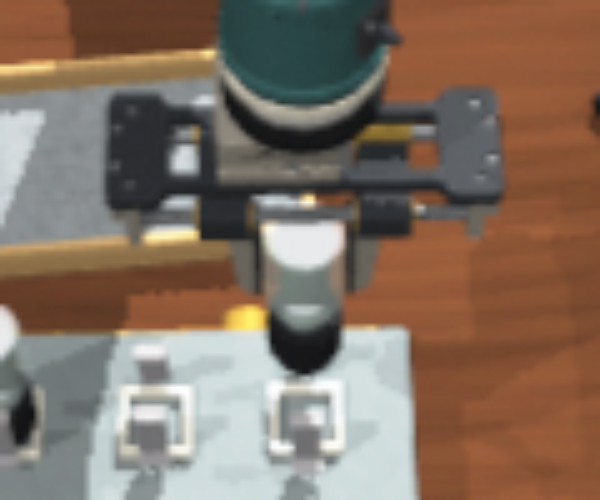

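```bash
python3 -m pendant '[-1,0.1,-0.03,0,0, -1,0.2,-0.06,0,0, -1,0.30,-0.09,0,0, -1,0.44,-0.118,0,0.06, -1,0.44,-0.118,0,0.06, -1,0.44,-0.118,0,0.06, -1,0.44,-0.118,0,0.06, -1,0.44,-0.118,0,0.06]'
python3 - <<'E'
from h import *
st()
for n in ('wrist','top'):
    p=cam(n); save(p,f'pics/{n}4.png'); C=cloud(p)
    x,y,z=C[...,0],C[...,1],C[...,2]
    m=(x>.28)&(x<.55)&(y>-.4)&(y<.05)&(z>.024)&(z<.036); P=C[m]
    print(n,len(P),cv2.minAreaRect(P[:,:2].astype(np.float32)))
E
```

```text
time_s: 15.6
tcp_pos: [0.416, -0.0702, 0.3185]
ee_rot: [-0.0, 0.025, 1.0, -0.0]
ft_force: [0.3, 0.2, -2.1]
gripper_width: 0.044
grasp_force: 25.0
15.6 [ 0.416  -0.0702  0.3185] [[-0.999, 0.05, -0.0], [0.05, 0.999, -0.0], [0.0, -0.0, -1.0]] [ 0.3   0.16 -2.13] 0.04402156359256981 24.999618530273438
wrist 3471 ((0.42266979813575745, -0.20258201658725739), (0.1505431830883026, 0.3946419656276703), 3.255073308944702)
top 367 ((0.42169180512428284, -0.20095252990722656), (0.15048909187316895, 0.38681042194366455), 3.220829963684082)
```

View pics/top4.png

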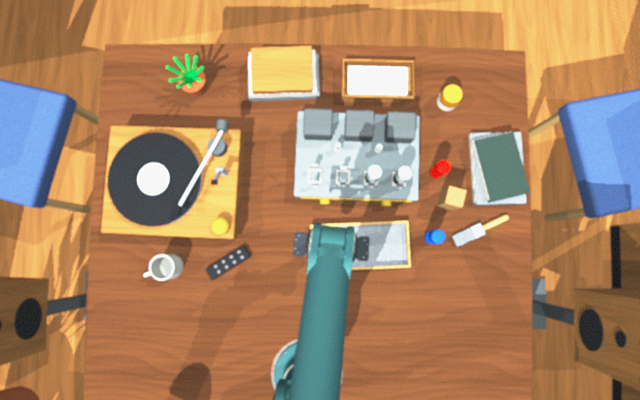

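View pics/wrist4.png

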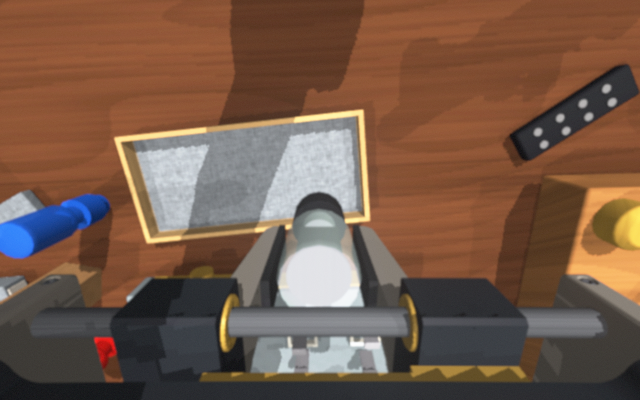

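```bash
python3 - <<'E'
from h import *
p=cam('wrist')
c=[atz(p,u,.03)[:2] for u in [(116,138),(362,110),(369,220),(150,242)]]
print(np.round(c,4),np.mean(c,0)); c=np.mean(c,0)
a=np.radians(3.2); 
for k in(.10,0,-.10): print((c+k*np.array([-np.sin(a),np.cos(a)])).round(4))
E
```

```text
[[ 0.3553 -0.3258]
 [ 0.3366 -0.0107]
 [ 0.4849 -0.0019]
 [ 0.5025 -0.315 ]] [ 0.41982455 -0.16335843]
[ 0.4142 -0.0635]
[ 0.4198 -0.1634]
[ 0.4254 -0.2632]
```

```bash
python3 -m pendant '[-1,0,0,0.08,0, -1,0,0,0.16,0, -1,0,0,0.24,0, -1,0,0,0.28,0, -1,0,0,0.288,0, -1,0,0,0.288,0]'
```

```text
time_s: 16.5
tcp_pos: [0.4155, -0.0706, 0.175]
ee_rot: [0.0, 0.026, 1.0, -0.0]
ft_force: [-0.0, -0.0, -2.4]
gripper_width: 0.0436
grasp_force: 25.0
```

```bash
python3 -m pendant '[-1,0,0,0.004,0, -1,0,0,0.006,0, -1,0,0,0.006,0]'
```

```text
time_s: 16.88
tcp_pos: [0.4151, -0.0705, 0.172]
ee_rot: [0.0, 0.026, 1.0, 0.0]
ft_force: [-0.2, -0.7, -2.6]
gripper_width: 0.0436
grasp_force: 25.0
```

```bash
python3 -m pendant '[-1,0,0,0.003,0, -1,0,0,0.006,0, -1,0,0,0.006,0]'
```

```text
time_s: 17.25
tcp_pos: [0.4155, -0.0706, 0.1695]
ee_rot: [0.0, 0.026, 1.0, 0.0]
ft_force: [-2.1, 0.1, 8.5]
gripper_width: 0.0441
grasp_force: 25.0
```

```bash
python3 -m pendant '[-1,0,0,-0.002,0, 0.2,0,0,-0.002,0, 0.3,0,0,-0.002,0, 0.4,0,0,-0.002,0, 0.4,0,0,-0.002,0, 0.4,0,0,-0.08,0, 0.4,0,0,-0.18,0, 0.4,0,0,-0.28,0, 0.4,0,0,-0.33,0, 0.4,0,0,-0.33,0]'
python3 - <<'E'
from h import *
p=cam('wrist'); C=cloud(p); x,y,z=C[...,0],C[...,1],C[...,2]
P=C[(x>.33)&(x<.5)&(y>-.2)&(y<0)&(z>.1)&(z<.15)]; print(len(P),P.min(0),P.max(0)); st()
go(.6365,-.1927,.33,89)
E
```

```text
time_s: 18.5
tcp_pos: [0.4158, -0.0706, 0.3353]
ee_rot: [0.002, 0.026, 1.0, 0.0]
ft_force: [-0.8, 0.0, -0.5]
gripper_width: 0.0642
grasp_force: 0.0
1378 [ 0.40238822 -0.09315439  0.10005691] [ 0.44398792 -0.04831409  0.13309313]
18.55 [ 0.415  -0.0705  0.3338] [[-0.999, 0.051, 0.001], [0.051, 0.999, 0.0], [-0.001, 0.0, -1.0]] [-0.45  0.89 -0.82] 0.06449348168512356 0.0
row [-0.455 -0.221  0.008] -0.064
```

```bash
python3 -m pendant '[0.4,-0.455,-0.221,0.008,-0.064, 0.4,-0.455,-0.221,0.008,-0.064, 0.4,-0.455,-0.221,0.008,-0.064, 0.4,-0.455,-0.221,0.008,-0.064, 0.4,-0.455,-0.221,0.008,-0.064, 0.4,-0.455,-0.221,0.008,-0.064, 0.4,-0.455,-0.221,0.008,-0.064]'
python3 - <<'E'
from h import *
go(.6365,-.1932,.228,89)
E
```

```text
time_s: 19.42
tcp_pos: [0.6355, -0.1918, 0.3294]
ee_rot: [-0.0, 0.009, 1.0, 0.0]
ft_force: [0.6, -0.5, 0.6]
gripper_width: 0.064
grasp_force: 0.0
row [-0.002 -0.003  0.203] 0.0
```

```bash
python3 -m pendant '[0.4,-0.002,-0.003,0.1,0, 0.4,-0.002,-0.003,0.203,0, 0.4,-0.002,-0.003,0.203,0, 0.4,-0.002,-0.003,0.203,0, -1,-0.002,-0.003,0.203,0, -1,-0.002,-0.003,0.203,0, -1,-0.002,-0.003,0.203,0, -1,-0.002,-0.003,0.203,0]' 25
python3 -m pendant '[-1,-0.012,0,0,0, -1,-0.024,0,0,0, -1,-0.036,0,0,0, -1,-0.048,0,0,0, -1,-0.049,0,0,0, -1,-0.049,0,0,0]'
```

```text
time_s: 20.42
tcp_pos: [0.6382, -0.1946, 0.2299]
ee_rot: [0.001, 0.009, 1.0, -0.0]
ft_force: [-1.2, -0.5, 6.2]
gripper_width: 0.0439
grasp_force: 25.0
time_s: 21.18
tcp_pos: [0.6596, -0.1958, 0.2292]
ee_rot: [-0.003, 0.009, 1.0, -0.0]
ft_force: [-8.6, 0.1, 10.5]
gripper_width: 0.0435
grasp_force: 25.0
```

```bash
python3 -m pendant '[-1,0.015,0,0,0, -1,0.030,0,0,0, -1,0.048,0,0,0, -1,0.064,0,0,0, -1,0.078,0,0,0, -1,0.090,0,0,0, -1,0.100,0,0,0, -1,0.101,0,0,0, -1,0.101,0,0,0, -1,0.101,0,0,0]'
```

```text
time_s: 22.42
tcp_pos: [0.6159, -0.1936, 0.2311]
ee_rot: [0.006, 0.008, 1.0, -0.001]
ft_force: [9.2, -2.1, 4.3]
gripper_width: 0.0437
grasp_force: 25.0
```

```bash
python3 -m pendant '[-1,-0.012,0,0,0, -1,-0.03,0,0,0, -1,-0.05,0,0,0, -1,-0.05,0,0,0, -1,-0.05,0,-0.012,0, -1,-0.05,0,-0.024,0, -1,-0.05,0,-0.036,0, -1,-0.048,0,-0.05,0, -1,-0.048,0,-0.06,0, -1,-0.048,0,-0.06,0]'
```

```text
time_s: 23.68
tcp_pos: [0.635, -0.194, 0.2589]
ee_rot: [-0.001, 0.009, 1.0, 0.0]
ft_force: [-6.5, 1.0, -0.9]
gripper_width: 0.0436
grasp_force: 25.0
```

Same signature as valve 1. I'll keep lifting and then carry it to the tray.

```bash
python3 -m pendant '[-1,0.002,0,-0.02,0, -1,0.002,0,-0.04,0, -1,0.002,0,-0.06,0, -1,0.002,0,-0.08,0, -1,0.002,0,-0.10,0, -1,0.002,0,-0.12,0, -1,0.002,0,-0.12,0]'
python3 - <<'E'
from h import *
st(); p=cam('top'); C=cloud(p); x,y,z=C[...,0],C[...,1],C[...,2]
m=(x>.28)&(x<.52)&(y>-.345)&(y<.08)&(z>.02)&(z<.04); P=C[m]; print(cv2.minAreaRect(P[:,:2].astype(np.float32)),P.min(0),P.max(0))
P=C[(x>.3)&(x<.53)&(y>-.345)&(y<.08)&(z>.1)&(z<.15)]; print('valve',P.min(0),P.max(0))
go(.421,-.165,.320,93.2)
E
```

```text
time_s: 24.55
tcp_pos: [0.6349, -0.1942, 0.3193]
ee_rot: [0.001, 0.009, 1.0, -0.0]
ft_force: [0.4, 0.5, -1.7]
gripper_width: 0.0438
grasp_force: 25.0
24.55 [ 0.6349 -0.1942  0.3193] [[-1.0, 0.018, 0.002], [0.018, 1.0, -0.0], [-0.002, -0.0, -1.0]] [ 0.38  0.46 -1.7 ] 0.04378737746273746 24.99932438135147
((0.4277650713920593, -0.1587119996547699), (0.15067513287067413, 0.3215034306049347), 3.4795567989349365) [ 0.34440619 -0.32198033  0.02005628] [0.51168697 0.00570923 0.03878736]
valve [ 0.40683723 -0.07574677  0.12141741] [ 0.44918667 -0.0422973   0.13661824]
row [ 0.428  0.051 -0.003] -0.141
```

```bash
python3 -m pendant '[-1,0.1,0.012,0,0, -1,0.2,0.025,0,-0.03, -1,0.3,0.038,0,-0.08, -1,0.42,0.054,0,-0.14, -1,0.42,0.054,0,-0.14, -1,0.42,0.054,0,-0.14, -1,0.42,0.054,0,-0.14]'
python3 - <<'E'
from h import *
st(); p=cam('wrist'); save(p,'pics/w5.png'); C=cloud(p); x,y,z=C[...,0],C[...,1],C[...,2]
P=C[(x>.3)&(x<.53)&(y>-.12)&(y<.08)&(z>.1)&(z<.14)]; print('valve',P.min(0),P.max(0))
P=C[(x>.28)&(x<.52)&(y>-.345)&(y<.08)&(z>.02)&(z<.04)]; print(cv2.minAreaRect(P[:,:2].astype(np.float32)))
E
```

```text
time_s: 25.48
tcp_pos: [0.4262, -0.1634, 0.3183]
ee_rot: [0.0, -0.028, 1.0, -0.0]
ft_force: [-0.8, -0.7, -1.6]
gripper_width: 0.0437
grasp_force: 25.0
25.475 [ 0.4262 -0.1634  0.3183] [[-0.998, -0.056, 0.001], [-0.056, 0.998, -0.001], [-0.001, -0.001, -1.0]] [-0.8  -0.65 -1.61] 0.04373700834468502 24.99918669462204
valve [ 0.40580521 -0.08285159  0.10002152] [ 0.44811243 -0.04108238  0.13151274]
((0.4278659522533417, -0.1560901552438736), (0.14997312426567078, 0.3205946981906891), 3.591498613357544)
```

View pics/w5.png

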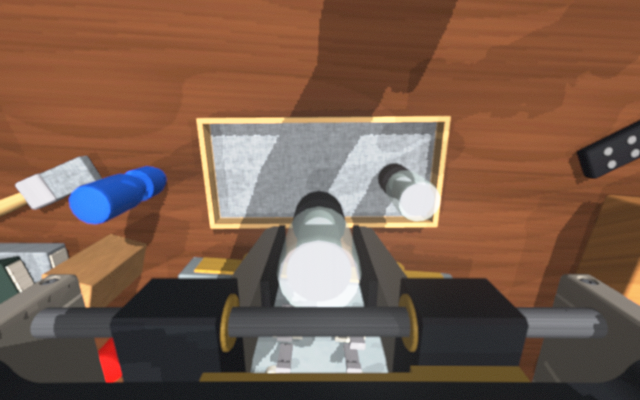

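Valve 1 is standing in the tray at about (410,190), and the tray has shifted about 1 cm. I'll set valve 3 down mid-tray.

```bash
python3 -m pendant '[-1,0,0,0.08,0, -1,0,0,0.16,0, -1,0,0,0.24,0, -1,0,0,0.275,0, -1,0,0,0.284,0, -1,0,0,0.287,0, -1,0,0,0.29,0, -1,0,0,0.29,0]'
```

```text
time_s: 26.52
tcp_pos: [0.4254, -0.1633, 0.1738]
ee_rot: [0.001, -0.028, 1.0, -0.0]
ft_force: [0.3, 0.3, -2.5]
gripper_width: 0.0435
grasp_force: 25.0
```

```bash
python3 -m pendant '[-1,0,0,0.002,0, -1,0,0,0.004,0, -1,0,0,0.004,0]'
```

```text
time_s: 26.9
tcp_pos: [0.4253, -0.1633, 0.1715]
ee_rot: [0.0, -0.028, 1.0, -0.0]
ft_force: [-1.1, 0.5, 2.4]
gripper_width: 0.0438
grasp_force: 25.0
```

Contact. Release, lift, then go over valve 4.

```bash
python3 -m pendant '[-1,0,0,0,0, 0.2,0,0,0,0, 0.3,0,0,0,0, 0.4,0,0,0,0, 0.4,0,0,0,0, 0.4,0,0,-0.08,0, 0.4,0,0,-0.18,0, 0.4,0,0,-0.28,0, 0.4,0,0,-0.32,0, 0.4,0,0,-0.32,0]'
python3 - <<'E'
from h import *
p=cam('wrist'); C=cloud(p); x,y,z=C[...,0],C[...,1],C[...,2]
for a,b in((-.12,.02),(-.22,-.12)):
  P=C[(x>.33)&(x<.5)&(y>a)&(y<b)&(z>.1)&(z<.15)]; print(len(P),P.min(0),P.max(0))
go(.635,-.282,.33,89)
E
```

```text
time_s: 28.15
tcp_pos: [0.4256, -0.1634, 0.3325]
ee_rot: [0.002, -0.028, 1.0, -0.0]
ft_force: [0.8, -0.2, -0.6]
gripper_width: 0.064
grasp_force: 0.0
1528 [ 0.40576987 -0.08287181  0.10012348] [ 0.44842878 -0.04068602  0.13156839]
1383 [ 0.40800087 -0.18313298  0.10038935] [ 0.4499761  -0.14029218  0.13144754]
row [-0.406 -0.261  0.003] 0.14
```

```bash
python3 -m pendant '[0.4,-0.2,-0.13,0.003,0.14, 0.4,-0.406,-0.261,0.003,0.14, 0.4,-0.406,-0.261,0.003,0.14, 0.4,-0.406,-0.261,0.003,0.14, 0.4,-0.406,-0.261,0.003,0.14, 0.4,-0.406,-0.261,0.003,0.14, 0.4,-0.406,-0.261,0.003,0.14]'
python3 - <<'E'
from h import *
p=cam('wrist'); C=cloud(p); x,y,z=C[...,0],C[...,1],C[...,2]
P=C[(x>.58)&(x<.69)&(y>-.33)&(y<-.24)&(z>.155)&(z<.2)]; print(P.min(0),P.max(0))
go(.635,-.282,.228,89)
E
```

```text
time_s: 29.08
tcp_pos: [0.634, -0.2818, 0.3296]
ee_rot: [-0.0, 0.009, 1.0, 0.0]
ft_force: [-0.6, -0.4, 0.5]
gripper_width: 0.064
grasp_force: 0.0
[ 0.61357661 -0.30612803  0.15505147] [ 0.65614273 -0.26262711  0.18716113]
row [-0.002 -0.001  0.204] -0.0
```

```bash
python3 -m pendant '[0.4,-0.002,-0.005,0.1,0, 0.4,-0.002,-0.005,0.204,0, 0.4,-0.002,-0.005,0.204,0, 0.4,-0.002,-0.005,0.204,0, -1,-0.002,-0.005,0.204,0, -1,-0.002,-0.005,0.204,0, -1,-0.002,-0.005,0.204,0, -1,-0.002,-0.005,0.204,0]' 25
python3 -m pendant '[-1,-0.012,0,0,0, -1,-0.024,0,0,0, -1,-0.036,0,0,0, -1,-0.048,0,0,0, -1,-0.049,0,0,0, -1,-0.049,0,0,0]'
python3 -m pendant '[-1,0.015,0,0,0, -1,0.030,0,0,0, -1,0.048,0,0,0, -1,0.064,0,0,0, -1,0.078,0,0,0, -1,0.090,0,0,0, -1,0.100,0,0,0, -1,0.101,0,0,0, -1,0.101,0,0,0, -1,0.101,0,0,0]'
```

```text
time_s: 30.12
tcp_pos: [0.6365, -0.2852, 0.2294]
ee_rot: [0.001, 0.009, 1.0, -0.0]
ft_force: [-0.7, -0.2, 6.0]
gripper_width: 0.0436
grasp_force: 25.0
time_s: 30.88
tcp_pos: [0.658, -0.2862, 0.2288]
ee_rot: [-0.003, 0.009, 1.0, 0.0]
ft_force: [-8.3, 1.0, 10.3]
gripper_width: 0.0434
grasp_force: 25.0
time_s: 32.12
tcp_pos: [0.6144, -0.2841, 0.2306]
ee_rot: [0.006, 0.008, 1.0, -0.001]
ft_force: [8.8, -0.8, 5.1]
gripper_width: 0.0436
grasp_force: 25.0
```

```bash
python3 -m pendant '[-1,-0.012,0,0,0, -1,-0.03,0,0,0, -1,-0.05,0,0,0, -1,-0.05,0,0,0, -1,-0.05,0,-0.012,0, -1,-0.05,0,-0.024,0, -1,-0.05,0,-0.036,0, -1,-0.048,0,-0.05,0, -1,-0.048,0,-0.06,0, -1,-0.048,0,-0.06,0]'
python3 -m pendant '[-1,0.002,0,-0.02,0, -1,0.002,0,-0.04,0, -1,0.002,0,-0.06,0, -1,0.002,0,-0.08,0, -1,0.002,0,-0.10,0, -1,0.002,0,-0.12,0, -1,0.002,0,-0.12,0]'
python3 - <<'E'
from h import *
st(); p=cam('top'); C=cloud(p); x,y,z=C[...,0],C[...,1],C[...,2]
P=C[(x>.28)&(x<.52)&(y>-.345)&(y<.08)&(z>.02)&(z<.04)]; print(cv2.minAreaRect(P[:,:2].astype(np.float32)))
go(.432,-.253,.320,93.2)
E
```

```text
time_s: 33.38
tcp_pos: [0.6331, -0.2845, 0.258]
ee_rot: [-0.001, 0.009, 1.0, 0.001]
ft_force: [-2.4, 1.7, -8.7]
gripper_width: 0.0437
grasp_force: 25.0
time_s: 34.25
tcp_pos: [0.6333, -0.285, 0.3188]
ee_rot: [0.001, 0.009, 1.0, -0.0]
ft_force: [0.7, 0.3, -1.4]
gripper_width: 0.0436
grasp_force: 25.0
34.25 [ 0.6333 -0.285   0.3188] [[-1.0, 0.018, 0.002], [0.018, 1.0, -0.001], [-0.002, -0.001, -1.0]] [ 0.66  0.33 -1.43] 0.04364727282699523 24.998593032360077
((0.42764201760292053, -0.15847697854042053), (0.1504599004983902, 0.32117795944213867), 3.466125249862671)
row [ 0.403  0.056 -0.004] -0.141
```

```bash
python3 -m pendant '[-1,0.1,0.012,0,0, -1,0.2,0.025,0,-0.03, -1,0.3,0.038,0,-0.08, -1,0.402,0.053,0,-0.14, -1,0.402,0.053,0,-0.14, -1,0.402,0.053,0,-0.14, -1,0.402,0.053,0,-0.14]'
python3 - <<'E'
from h import *
st(); p=cam('wrist'); save(p,'pics/w6.png')
E
```

```text
time_s: 35.17
tcp_pos: [0.4335, -0.2547, 0.3176]
ee_rot: [0.0, -0.028, 1.0, -0.0]
ft_force: [-0.0, 0.6, -2.1]
gripper_width: 0.0438
grasp_force: 25.0
35.175 [ 0.4335 -0.2547  0.3176] [[-0.998, -0.056, 0.0], [-0.056, 0.998, -0.0], [-0.0, -0.0, -1.0]] [-0.04  0.65 -2.12] 0.043783936995361726 24.998564422130585
```

View pics/w6.png

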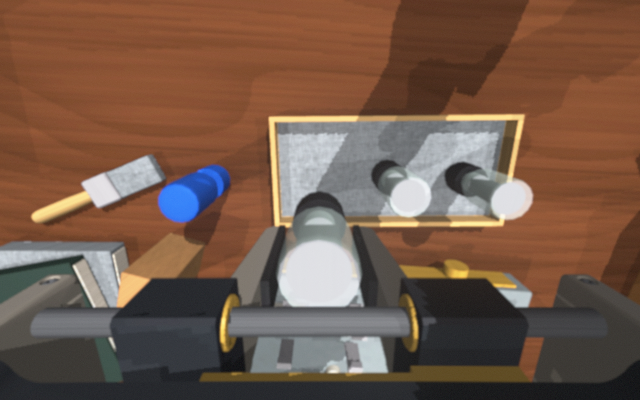

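Valves 1 and 3 are standing in the tray at (490,190) and (400,185), and there is room for valve 4 on the left. I'll lower it.

```bash
python3 -m pendant '[-1,0,0,0.08,0, -1,0,0,0.16,0, -1,0,0,0.24,0, -1,0,0,0.275,0, -1,0,0,0.284,0, -1,0,0,0.288,0, -1,0,0,0.291,0, -1,0,0,0.291,0]'
```

```text
time_s: 36.22
tcp_pos: [0.4328, -0.2548, 0.1728]
ee_rot: [0.001, -0.028, 1.0, -0.0]
ft_force: [-0.9, 0.0, -1.1]
gripper_width: 0.0433
grasp_force: 25.0
```

```bash
python3 -m pendant '[-1,0,0,0.002,0, -1,0,0,0.003,0, -1,0,0,0.003,0]'
```

```text
time_s: 36.6
tcp_pos: [0.4324, -0.2547, 0.1707]
ee_rot: [0.0, -0.028, 1.0, 0.0]
ft_force: [-0.8, -0.9, -2.0]
gripper_width: 0.0435
grasp_force: 25.0
```

```bash
python3 -m pendant '[-1,0,0,0.002,0, -1,0,0,0.004,0, -1,0,0,0.004,0]'
```

```text
time_s: 36.98
tcp_pos: [0.4326, -0.2548, 0.1694]
ee_rot: [0.0, -0.028, 1.0, 0.0]
ft_force: [-0.6, 1.0, 5.6]
gripper_width: 0.0438
grasp_force: 25.0
```

```bash
python3 -m pendant '[-1,0,0,-0.001,0, 0.2,0,0,-0.001,0, 0.3,0,0,-0.001,0, 0.4,0,0,-0.001,0, 0.4,0,0,-0.001,0, 0.4,0,0,-0.08,0, 0.4,0,0,-0.18,0, 0.4,0,0,-0.28,0, 0.4,0,0,-0.38,0, 0.4,-0.2,0,-0.38,0, 0.4,-0.4,0,-0.38,0, 0.4,-0.4,0,-0.38,0, 0.4,-0.4,0,-0.38,0]'
python3 - <<'E'
from h import *
st(); p=cam('scene'); save(p,'pics/s7.png',s=1.25); C=cloud(p); x,y,z=C[...,0],C[...,1],C[...,2]
P=C[(x>.57)&(x<.66)&(y>.24)&(y<.3)&(z>.195)&(z<.24)]; print('knob',P.min(0),P.max(0))
E
```

```text
time_s: 38.6
tcp_pos: [0.6352, -0.2414, 0.3567]
ee_rot: [-0.001, -0.03, 1.0, 0.0]
ft_force: [-0.0, -0.3, -0.3]
gripper_width: 0.0644
grasp_force: 0.0
38.6 [ 0.6352 -0.2414  0.3567] [[-0.998, -0.06, -0.001], [-0.06, 0.998, 0.001], [0.001, 0.001, -1.0]] [-0.03 -0.27 -0.3 ] 0.06440895959099352 0.0
knob [0.58540918 0.26257877 0.19718857] [0.60993724 0.27869259 0.22118747]
```

View pics/s7.png

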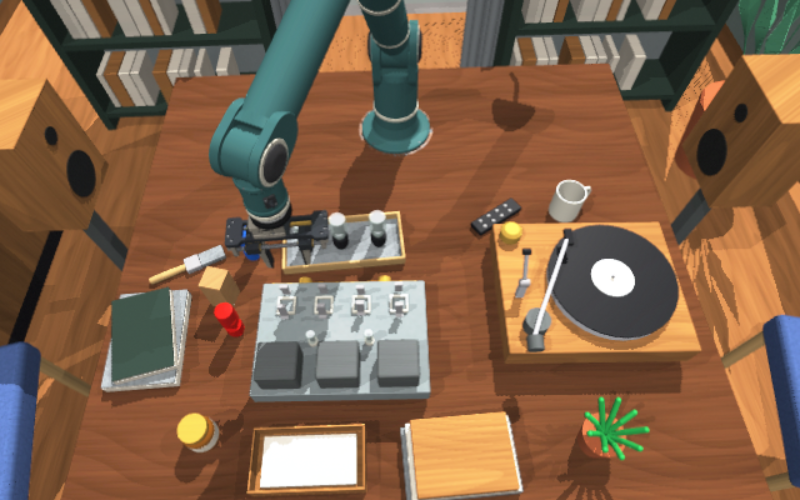

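All sockets are empty, the lever is up and the bystanders haven't moved. Valve 4 is hidden behind the gripper, so I'll check it from the other cameras.

```bash
python3 - <<'E'
from h import *
for n in('wrist','top'):
    p=cam(n); C=cloud(p); x,y,z=C[...,0],C[...,1],C[...,2]
    for a,b in((-.12,.02),(-.21,-.12),(-.31,-.21)):
        P=C[(x>.34)&(x<.5)&(y>a)&(y<b)&(z>.1)&(z<.16)]; print(n,len(P),P.min(0) if len(P) else 0,P.max(0) if len(P) else 0)
E
```

```text
wrist 659 [ 0.43574404 -0.08198004  0.1000336 ] [ 0.45070324 -0.04612699  0.13065152]
wrist 451 [ 0.4409087  -0.18159764  0.10005158] [ 0.45306285 -0.14541044  0.13035674]
wrist 509 [ 0.44572024 -0.27240068  0.1000464 ] [ 0.46037031 -0.23273456  0.13129294]
top 162 [ 0.40683626 -0.08207648  0.12079631] [ 0.44921215 -0.04228766  0.13716272]
top 0 0 0
top 0 0 0
```

All three valves stand in the tray with their tops at about 130 mm.

```bash
python3 -c "
from station import ctrl
print(ctrl.job_done())"
```

```text
the job is handed in; nothing more can be done
None
```

I raised the cue lever to its stop first, and valves 1, 3 and 4 (socket 2 was empty) now stand upright in the tray. The record and the other things were left alone, and I handed the job in after about 39 s of robot time.

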